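# Tag the orange dispenser and hold its sprung gate open

## Robot

A 6-joint arm with a two-finger parallel gripper is mounted at the origin on the work surface. World frame = base frame: x ahead of the robot, y to its left, z up, the work surface at z = 0. Lengths are in m, angles in rad, forces in N, time in s.
With the tool pointing down it reaches from about 0.375 to 0.925 m from the base axis. Payload 5.7 kg.
Tool frame: the origin (TCP) lies at the very end of the fingers, on their centre line; the grasp point (between the pads) lies manip.tcp_to_grasp behind it (manip.tcp_to_grasp is the distance from the TCP to the grasp point, in m); z points along the fingers, y is the line along which they close (so a half turn about z gives the same grasp; the last joint's range is limited). The gripper opens to 88 mm and grips with 3 to 60 N. Pads are 20 mm wide; open, the fingers measure 115 mm over their backs; the gripper's body (75 mm by 178 mm) begins 61 mm behind the grasp point.
Start: joints at [-1.313, 0.359, 1.51, -0, 1.272, -0.115], TCP at [0.219, -0.559, 0.223] pointing down, gripper open.
Joint ranges: [-2.97, 2.97], [-1.01, 2.36], [0.21, 2.38], [-0.96, 4.11], [0.2, 2.71], [-2.98, 2.98]. Speed limits (rad/s): [2.39, 2.39, 3.14, 3.14, 3.14, 3.14].

## Interface

Orientations are given as a unit quaternion [w, x, y, z].
In Python, from rig import sensors, imaging, manip gives the robot as it stands.
- The arm moves only by the tool servo_tool, never from a script. Its argument "commands" is a list of rows, each a list of 5 numbers: the finger opening in mm, from 0 to 87.8, then the shift along the tool's x, y, z in mm, then the turn about the tool's z in degrees. A call has 1 to 10 rows; each row shifts and turns the commanded pose from where the row before left it, along the tool's axes as they then stand; what a row does not reach is not made up. A row lasts 1/12 s, in which the tool goes at most 41.7 mm and 7.16 degrees, less where a joint would pass 70% of its speed; a pose out of reach is approached as far as the arm can. A call with a gripper value outside its range is refused whole. The fingers move at their own pace and stop on an object; "newtons" is the grip in N (left out, the last holds). Time passes only in rows, so rows that do not move let the fingers close. It gives the time, the measured TCP pose, the force, the opening and the grip force at its end, in the units of the state.
- sensors.observe(): the state, without advancing time (a new reading comes with each control period).
- imaging.read_camera(name): name is "side" or "top"; returns (picture, depth): 480x640x3 uint8, red, green, blue; 480x640 float32, m along the optical axis (not along the pixel's ray), 0 where there is no reading.
- imaging.calibration(name): a dict with "K" (3x3 intrinsics, pixels), "rvec" (rotation vector, rad) and "tvec" (3), from world to camera coordinates, as OpenCV has them. Camera axes: x right, y down, z forward; pixel columns grow to the right and rows downward; lengths in m; the calibration is good to about 2 mm. A picture is of the moment at which its call begins. calibration takes no time and is no camera call.
- manip.sign_off(): hands the job in; it is judged then, once.
The state is a dict: "clock": time; "qpos": joint angles; "dq": joint speeds; "joint_torque": joint torques, N m; "ee_pos": TCP position; "eef_rot": TCP orientation; "force": force on the tool from outside, world axes, zero at the start; "ft_torque": the same for the moment, N m; "grip_width": finger opening in m; "grasp_force": force on a finger pad.
Only numpy, scipy, OpenCV 4.12 (cv2) and the standard library are available. Lean on these libraries where they do the work, as an engineer would, in place of code of your own. Each camera call takes 0.05 s, during which the arm holds its last target. There are 200 camera calls.

## Task

I am about to clean out the orange dispenser: take the red tag from its wooden stand, hook it onto the rail at the white band in the middle, and without lifting it off slide it along to the black band in front of the orange dispenser, centred on the band, and let go of it so that it hangs there. Then pull the orange dispenser's spring-return gate out by its handle until the handle stands right over the red mark strip on the tray, and finish while still holding it there with the gripper, because the spring would shut it. Leave the green dispenser's gate shut and do not disturb the jar, mug, bowl, bottle and can that stand around.

Things in the scene. Friction and masses are not known exactly. Their poses are not given: they have to be found in the camera images.
- station: Fixed steel tray (330 x 360 mm, top at z = 12 mm) carrying two dispensers and a horizontal rail. Origin on the table under the middle of the rail; x away from the robot across the rail, y along the rail, z up. It reaches 200 mm in front (-x) of the rail, 130 mm behind.
- rail_mid (a point): Middle of the rail's axis, at the white band. Round fixed bar 12 mm thick along the station's y, 240 mm above the table, posts 170 mm either side. Black bands centred 90 mm either side; each band is 40 mm long. Axes as the station's. Dispenser hoppers stand from 45 mm behind the rail, up to 234 mm above the table.
- orange_dispenser: Fixed dispenser with orange lid, gate housing and handle, on the left or right of the tray (swaps with the green one), 90 mm from the middle. Origin on the tray's top under the rail, axes as the station's: the gate's side points to -x. The gate's housing is 80 mm wide, its top 91 mm above the tray, its front face 60 mm in front of the rail.
- orange_band (a point): Centre of the black band on the rail in front of the orange dispenser (on the rail's axis).
- orange_handle (a point): Grip centre of the orange handle: upright block 14 mm thick (x, the pull), 40 mm wide (y), top 25 mm above this point, which is 112 mm above the table. The 50 mm wide steel slide's top is 28 mm below this point. Shut, it is 115 mm in front (-x) of the rail and 55 mm in front of the housing. Pulled, it moves level along the dispenser's -x.
- orange_gate (a joint): How far the orange gate is pulled out, in m: 0 shut, 0.07 at its stop. A spring draws it shut with about 5 N when shut, growing by 1 N per 10 mm.
- orange_mark: Red strip on the tray in front of the orange dispenser, 10 mm (along the pull) x 100 mm x 4 mm thick; origin at the centre of its underside, on the tray's top, axes as the dispenser's. It lies across below the slide, 25 to 50 mm further out (-x) than the shut handle.
- green_gate (a joint): How far the green dispenser's gate is pulled out, in m (0 shut). Same kind of gate; leave it shut.
- stand: Fixed wooden tag stand, 70 x 100 x 38 mm, with a slot along its y in which the tag stands upright. Origin under its centre, axes as the tag's. It stands at the left or the right of the station and is yawed.
- tag: Red tag, 172 mm tall, 63 to 126 g; origin at the middle of its plate's bottom edge, z up, back +x (away from the robot). Plate 5 (x) x 70 (y) x 60 mm. Above it a steel strap hook 20 mm wide (y): front leg at x -18 to -13 mm from the plate up to the top bar; back prong at x +13 to +18 mm, 22 mm down from the bar. Stands 8 mm above the table in the stand, 30 mm deep in its slot.
- tag_grip (a point): Centre of the tag's black grip tab: 12 mm thick (x) x 20 mm wide (y) x 44 mm high, standing up above the hook's top bar (bar top 22 mm below this point); 150 mm above the tag's bottom edge. Axes as the tag's.
- tag_seat (a point): Middle of the underside of the hook's top bar, z = 122 mm on the tag; hung, it lies 6 mm above the rail's axis. The hook is 26 mm wide inside and its mouth opens to the back (+x) between prong tip (z = 100 mm) and plate top (z = 66 mm), so it goes on from the front (-x): rail axis level with z = 83 mm, move the tag +x until the rail is under the bar, lower 33 mm.
- jar: Loose amber jar, 80 mm across, 120 mm high, where the stand is not (other side). Bystander; origin under its centre.
- mug: Loose white mug, 80 mm across, 90 mm high. Bystander.
- bowl: Loose blue bowl, 110 mm across, 55 mm high. Bystander.
- bottle: Loose glass bottle, 66 mm across, 190 mm high. Bystander.
- can: Loose can, 74 mm across, 110 mm high. Bystander.
Mind the look-alikes: they are no part of the job. Leave any yellow look-alike of the tag alone.

How it is judged:
By the outcome, as a careful person would: the job done as asked, in the order asked, and still so for the second after the job is handed in, while the arm keeps its last pose, push and grip.
It also fails if it takes over 62 s, if anything falls off the work surface, if the arm or the gripper's body presses on something with over 40 N, if the wrist force passes 120 N, or if a joint passes its speed limit or range.

## Working session

There is one attempt and no reset: what is moved stays moved. The work goes in short steps, Python scripts to look and compute and a tool call to move; the robot and the scene stay as the last step left them, time stands still between calls to the robot, and variables do not carry over. Pictures are saved under pics/ and viewed, at most 10 in all, crops included, and the job is handed in when it is done.

Besides the shell and the picture viewer there is one more tool, called after "Emit:" by a JSON object that holds its "op" and its "data", one argument or row to a line. servo_tool: Moves the arm, as the interface text tells. Its arguments: {"type":"object","properties":{"commands":{"type":"array"},"newtons":{"type":"number"}},"required":["commands"]}

```bash
mkdir -p pics; cat > h.py <<'E'
import numpy as np, cv2
from rig import sensors, imaging, manip
def cam(n):
    c=imaging.calibration(n); return np.array(c["K"]),cv2.Rodrigues(np.array(c["rvec"],float))[0],np.array(c["tvec"],float).reshape(3)
def world(n,u,v,d):
    K,R,t=cam(n); u,v,d=map(lambda a:np.atleast_1d(np.asarray(a,float)),(u,v,d))
    p=np.stack([(u-K[0,2])/K[0,0]*d,(v-K[1,2])/K[1,1]*d,d],-1); return (p-t)@R
def onplane(n,u,v,z):
    K,R,t=cam(n); C=-R.T@t; r=R.T@np.array([(u-K[0,2])/K[0,0],(v-K[1,2])/K[1,1],1.]); return C+r*(z-C[2])/r[2]
def proj(n,p):
    K,R,t=cam(n); q=K@(R@np.asarray(p,float)+t); return q[:2]/q[2]
def snap(n,tag):
    im,d=imaging.read_camera(n); cv2.imwrite(f"pics/{tag}.png",im[:,:,::-1]); np.savez(f"pics/{tag}.npz",im=im,d=d); return im,d
E
python3 - <<'E'
from h import *
for n in("top","side"):
    snap(n,n+"0"); K,R,t=cam(n); print(n,K.round(1).tolist(),(-R.T@t).round(3),R.round(2).tolist())
print(sensors.observe(),manip.tcp_to_grasp)
E
```

```text
top [[527.8, 0.0, 323.9], [0.0, 527.8, 238.2], [0.0, 0.0, 1.0]] [ 0.392 -0.033  1.299] [[-0.03, -1.0, -0.02], [-0.99, 0.03, -0.12], [0.12, 0.02, -0.99]]
side [[571.4, 0.0, 320.6], [0.0, 571.4, 237.1], [0.0, 0.0, 1.0]] [ 0.064 -1.153  1.179] [[0.93, -0.37, 0.01], [-0.24, -0.61, -0.76], [0.28, 0.7, -0.65]]
{'clock': 0.1, 'qpos': array([-1.31308330e+00,  3.59415673e-01,  1.51133167e+00, -3.59056338e-05,
        1.27251070e+00, -1.15093907e-01]), 'dq': array([ 0.00118677, -0.00169614, -0.00173298,  0.00250995,  0.00015155,
       -0.0003215 ]), 'joint_torque': array([ 9.42336010e-05, -5.16355991e+01, -2.71406114e+01,  6.77102711e-02,
        2.76623829e-02, -1.45966089e-05]), 'ee_pos': array([ 0.21835976, -0.5581737 ,  0.22190112]), 'eef_rot': array([-8.29358704e-04,  9.82675798e-01,  1.85331005e-01, -7.64410182e-05]), 'force': array([-0.51582958, -0.17956826,  1.10116092]), 'ft_torque': array([-0.01122252, -0.0307864 , -0.02363748]), 'grasp_force': 0.0, 'grip_width': 0.08808422618271994} 0.0187
```

View pics/top0.png

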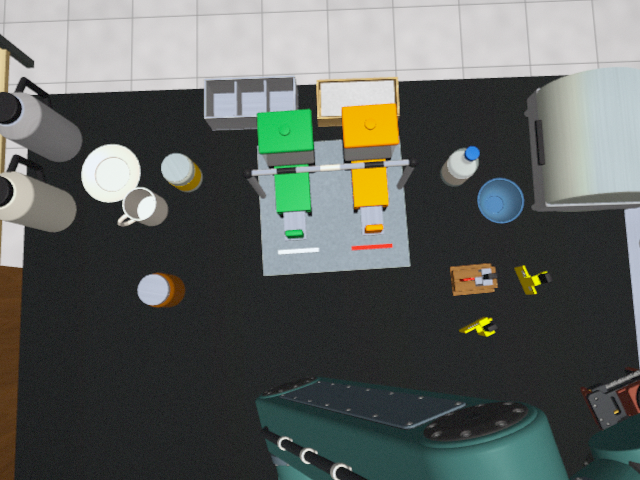

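View pics/side0.png

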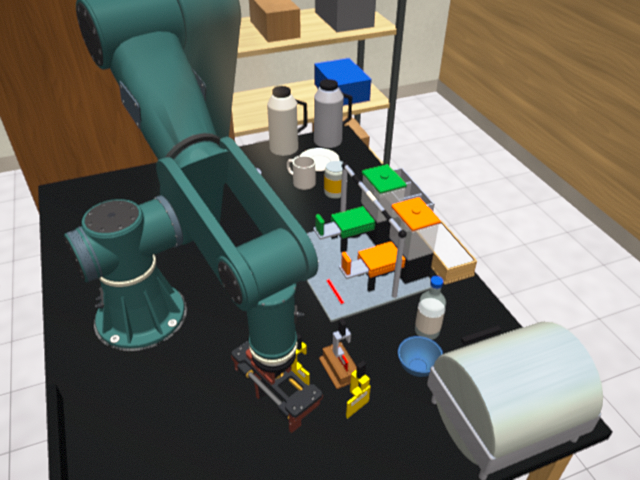

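The top view shows three tag-like things: a red one in the wooden stand at (474,279), and yellow ones at (533,280) and (480,327). The red one in the wooden stand fits the description. The orange dispenser is on the right, with its handle at (374,229) and the red mark at (372,246). I'll confirm the tag in an enlarged crop and measure.

```bash
python3 - <<'E'
from h import *
T=np.load("pics/top0.npz");S=np.load("pics/side0.npz")
a=cv2.resize(T["im"][255:305,440:520],None,fx=8,fy=8,interpolation=cv2.INTER_CUBIC)[:,:,::-1]
b=cv2.resize(T["im"][150:180,240:420],None,fx=4.4,fy=4.4,interpolation=cv2.INTER_CUBIC)[:,:,::-1]
c=np.zeros((540,792,3),np.uint8); c[:400,:640]=a; c[405:405+132]=b[:132,:792]
cv2.imwrite("pics/crop1.png",c)
def comp(n,D,mask,amin=15):
    k,l,s,ce=cv2.connectedComponentsWithStats(mask.astype(np.uint8))
    for i in range(1,k):
        if s[i,4]<amin: continue
        v,u=np.nonzero(l==i); d=D["d"][v,u]; g=d>0
        w=world(n,u[g],v[g],d[g]); r=cv2.minAreaRect(np.stack([u,v],1).astype(np.float32))
        zt=np.percentile(w[:,2],90); top=w[w[:,2]>zt-.006]
        print(n,s[i].tolist(),ce[i].round(1),"med",np.median(w,0).round(3),"top",top.mean(0).round(4),"rect",np.round(r[0],1),np.round(r[1],1),round(r[2],1))
for n,D in(("top",T),("side",S)):
    hsv=cv2.cvtColor(D["im"],cv2.COLOR_RGB2HSV); h,s,v=cv2.split(hsv)
    print("red");comp(n,D,((h<5)|(h>174))&(s>170)&(v>120))
    print("orange");comp(n,D,(h>=10)&(h<=21)&(s>200)&(v>150),40)
# rail: top-cam points with z 0.22..0.26 
v,u=np.mgrid[150:185,240:425]; w=world("top",u.ravel(),v.ravel(),T["d"][v.ravel(),u.ravel()])
g=(w[:,2]>.235)&(w[:,2]<.26); w=w[g]; uu=u.ravel()[g]; vv=v.ravel()[g]
p=np.polyfit(w[:,1],w[:,0],1); print("rail",len(w),p,np.degrees(np.arctan(-p[0])),w.min(0),w.max(0))
px=T["im"][vv,uu].astype(int).sum(1)
br=w[px>600]; print("white",len(br),br.mean(0), br.min(0),br.max(0))
# stand/tag points
v,u=np.mgrid[255:305,440:510]; w=world("top",u.ravel(),v.ravel(),T["d"][v.ravel(),u.ravel()])
for lo,hi in((.03,.046),(.14,.165),(.165,.2)):
    q=w[(w[:,2]>lo)&(w[:,2]<hi)]
    if len(q): r=cv2.minAreaRect((q[:,:2]*1000).astype(np.float32)); print(lo,len(q),q.mean(0).round(4),r)
E
```

```text
red
top [352, 244, 40, 6, 119] [371.5 246.4] med [ 0.524 -0.124  0.016] top [ 0.5237 -0.1245  0.0167] rect [371.5 246.5] [ 3.  39.2] 86.2
top [463, 278, 11, 3, 19] [468.  278.9] med [ 0.436 -0.341  0.068] top [ 0.4361 -0.3407  0.0674] rect [468.  278.8] [ 1.6 10.2] 82.9
orange
top [395, 104, 4, 32, 52] [396.4 118.1] med [ 0.808 -0.195  0.056] top [ 0.7738 -0.1715  0.2249] rect [396.4 119.5] [31.1  1.8] 84.8
top [342, 107, 57, 41, 181] [360.3 137.3] med [ 0.717 -0.082  0.224] top [ 0.7338 -0.0948  0.2248] rect [369.5 125.6] [40.6 54.9] 86.2
red
side [327, 280, 16, 24, 73] [334.7 291.3] med [ 0.524 -0.127  0.016] top [ 0.5238 -0.1266  0.0163] rect [334.6 291.1] [26.9  2.6] 58.0
side [342, 355, 5, 9, 17] [344.1 358.9] med [ 0.438 -0.386  0.068] top [ 0.4378 -0.3875  0.0681] rect [344.1 359.2] [8.5 1.8] 63.4
orange
side [392, 198, 48, 32, 909] [415.4 213.4] med [ 0.755 -0.123  0.226] top [ 0.7572 -0.122   0.2269] rect [415.6 213.4] [43.6 27.8] 49.4
side [358, 242, 39, 35, 883] [379.7 258. ] med [ 0.657 -0.127  0.102] top [ 0.6592 -0.1217  0.1035] rect [379.3 258.8] [28.1 39.2] 71.6
side [342, 252, 9, 22, 86] [346.6 261.6] med [ 0.553 -0.14   0.133] top [ 0.5533 -0.1271  0.137 ] rect [347.1 262.1] [21.6  6.6] 76.8
rail 1145 [-0.03456445  0.66403599] 1.9796091411146937 [ 0.64968783 -0.20823395  0.23668611] [0.68174611 0.15151795 0.25411491]
white 101 [ 0.66624473 -0.0297398   0.24534394] [ 0.66142276 -0.05052246  0.2384604 ] [ 0.67253119 -0.00941739  0.25010044]
0.03 612 [ 0.4365 -0.3529  0.0379] ((437.2299499511719, -362.8288879394531), (50.47145462036133, 101.14787292480469), 3.5071654319763184)
0.14 28 [ 0.4364 -0.3565  0.1495] ((439.6014709472656, -362.677490234375), (22.73810386657715, 20.701284408569336), 17.538742065429688)
0.165 64 [ 0.4371 -0.3616  0.1785] ((437.1971740722656, -362.4573974609375), (11.616438865661621, 21.38572883605957), 5.362298965454102)
```

View pics/crop1.png

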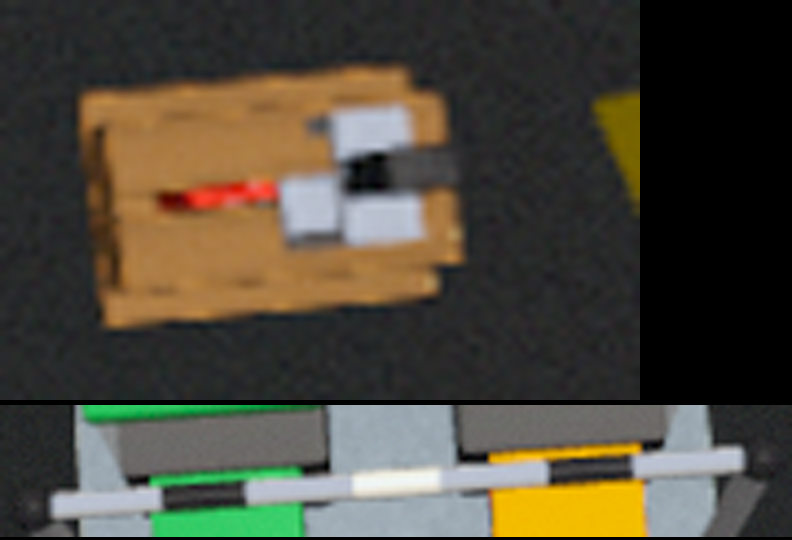

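The crop confirms it: the red plate sits in the wooden stand's slot. The steel hook's front leg points toward the robot (down in the image), the prong points away, and the dark grip tab is near (487,277). On the rail, the white band is at about (330,168) and the orange side's black band at about (374,165).

Tag: (0.437, -0.3625), yaw about 3.5°. Rail yaw is about 2°. I'll move above the tag, gripping across its y.

Emit:
{"op": "servo_tool", "data": {
  "commands": [
    [60,0,0,-10,6],
    [60,0,0,-10,6],
    [60,0,0,-10,5.9]
  ],
  "newtons": 25
}}

```text
clock: 0.35
ee_pos: [0.2184, -0.5582, 0.2522]
eef_rot: [-0.001, 1.0, 0.028, -0.0]
force: [0.1, -0.5, 0.7]
grip_width: 0.0711
grasp_force: 0.0
```

Emit:
{"op": "servo_tool", "data": {
  "commands": [
    [60,28.8,-22.7,0,0],
    [60,28.8,-22.7,0,0],
    [60,28.8,-22.7,0,0],
    [60,28.8,-22.7,0,0],
    [60,28.8,-22.7,0,0],
    [60,28.8,-22.7,0,0],
    [60,28.8,-22.7,0,0],
    [60,28.8,-22.7,0,0],
    [60,0,0,0,0],
    [60,0,0,0,0]
  ]
}}

```text
clock: 1.18
ee_pos: [0.4384, -0.3621, 0.2522]
eef_rot: [-0.0, 0.999, 0.032, -0.0]
force: [-0.7, -0.2, 0.3]
grip_width: 0.0603
grasp_force: 0.0
```

```bash
cat >> h.py <<'E'
def togo(x,y,z,yaw):
    s=sensors.observe(); w,a,b,c=s["eef_rot"]; from scipy.spatial.transform import Rotation as Ro
    R=Ro.from_quat([a,b,c,w]).as_matrix(); psi=np.degrees(np.arctan2(R[1,0],R[0,0]))
    d=R.T@(np.array([x,y,z])-s["ee_pos"])*1000
    print("t",round(s["clock"],2),"pos",s["ee_pos"].round(4),"yaw",psi.round(2),"tool mm",d.round(1),"turn",round(psi-yaw,2),"F",s["force"].round(1),"w",round(s["grip_width"],4),"gf",round(s["grasp_force"],1),"tilt",R[:,2].round(3))
E
python3 - <<'E'
from h import *
togo(.4372,-.3625,.142,3.5)
for n in("top","side"): snap(n,n+"1")
T=np.load("pics/top1.npz")
for n in((286.3,172.3),(330.2,167.8),(374.4,164.6)): print(onplane("top",*n,.246).round(4))
S=np.load("pics/side1.npz")
a=cv2.resize(S["im"][250:430,250:400],None,fx=3,fy=3,interpolation=cv2.INTER_CUBIC)
cv2.imwrite("pics/crop2.png",a[:,:,::-1])
print([proj("side",p).round(0) for p in((.4372,-.3625,.18),(.5537,-.1237,.137))])
# rail from side camera depth
v,u=np.mgrid[150:290,330:430]; w=world("side",u.ravel(),v.ravel(),S["d"][v.ravel(),u.ravel()])
g=(w[:,2]>.232)&(w[:,2]<.25)&(abs(w[:,0]-.665)<.02); w=w[g]; p=np.polyfit(w[:,1],w[:,0],1);print(len(w),p,np.polyval(p,-.03),np.median(w,0))
E
```

```text
t 1.18 pos [ 0.4384 -0.3621  0.2522] yaw 3.67 tool mm [ -1.2   0.4 110.2] turn 0.17 F [-0.7 -0.2  0.3] w 0.0603 gf 0.0 tilt [-0.001  0.001 -1.   ]
[0.6578 0.0596 0.246 ]
[ 0.6642 -0.0303  0.246 ]
[ 0.6677 -0.1207  0.246 ]
[array([341., 321.]), array([346., 256.])]
265 [-0.02892723  0.66379261] 0.664660430116104 [ 0.66692964 -0.13376542  0.24477691]
```

View pics/crop2.png

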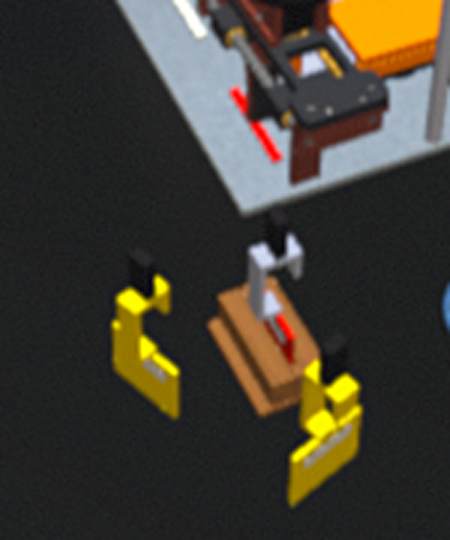

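The side crop shows the red tag in the stand with its tab at about (342,327). Its front leg is toward the robot and its prong away, as expected. The two yellow tags stand clear to the left and below right. I'll descend and grip.

Emit:
{"op": "servo_tool", "data": {
  "commands": [
    [60,-1.2,0.4,22,0.2],
    [60,0,0,22,0],
    [60,0,0,22,0],
    [60,0,0,22,0],
    [60,0,0,12,0],
    [60,0,0,10,0],
    [60,0,0,0,0]
  ]
}}

```text
clock: 1.87
ee_pos: [0.4343, -0.3641, 0.1406]
eef_rot: [-0.001, 1.0, 0.027, -0.001]
force: [-0.4, 0.2, -0.1]
grip_width: 0.0602
grasp_force: 0.0
```

Emit:
{"op": "servo_tool", "data": {
  "commands": [
    [10,0,0,0,0],
    [10,0,0,0,0],
    [10,0,0,0,0],
    [10,0,0,0,0],
    [10,0,0,0,0],
    [10,0,0,0,0],
    [10,0,0,0,0],
    [10,0,0,0,0]
  ],
  "newtons": 25
}}

```text
clock: 2.53
ee_pos: [0.4366, -0.3641, 0.1429]
eef_rot: [0.0, 1.0, 0.029, 0.0]
force: [0.0, 0.4, 2.0]
grip_width: 0.0199
grasp_force: 25.0
```

Emit:
{"op": "servo_tool", "data": {
  "commands": [
    [10,0,0,-5,0],
    [10,0,0,-10,0],
    [10,0,0,-15,0],
    [10,0,0,-20,0],
    [10,0,0,-30,0],
    [10,0,0,-30,1.5],
    [10,0,0,-40,0],
    [10,0,0,-37,0],
    [10,0,0,0,0],
    [10,0,0,0,0]
  ],
  "newtons": 35
}}

```text
clock: 3.37
ee_pos: [0.4374, -0.3651, 0.3331]
eef_rot: [0.002, 1.0, 0.015, 0.002]
force: [0.0, 0.4, -1.8]
grip_width: 0.0196
grasp_force: 35.0
```

```bash
python3 - <<'E'
from h import *
togo(.575,-.030,.33,2.0)
E
```

```text
t 3.37 pos [ 0.4374 -0.3651  0.3331] yaw 1.77 tool mm [ 147.9 -330.8    2.1] turn -0.23 F [ 0.   0.4 -1.8] w 0.0196 gf 35.0 tilt [ 0.004 -0.005 -1.   ]
```

Emit:
{"op": "servo_tool", "data": {
  "commands": [
    [10,12,-28,0,0],
    [10,12,-28,0,0],
    [10,12,-28,0,0],
    [10,12,-28,0,0],
    [10,12,-28,0,0],
    [10,12,-28,0,0],
    [10,12,-28,0,0],
    [10,12,-28,0,0],
    [10,12,-28,0,0],
    [10,12,-28,0,0]
  ]
}}

```text
clock: 4.2
ee_pos: [0.5468, -0.0787, 0.3279]
eef_rot: [-0.0, 1.0, 0.015, -0.002]
force: [0.6, -0.2, -0.5]
grip_width: 0.02
grasp_force: 35.0
```

Emit:
{"op": "servo_tool", "data": {
  "commands": [
    [10,14,-26,0,0],
    [10,14,-25,0,0],
    [10,0,0,0,0],
    [10,0,0,0,0],
    [10,0,0,0,0]
  ]
}}

```text
clock: 4.62
ee_pos: [0.5731, -0.0289, 0.3283]
eef_rot: [0.0, 1.0, 0.016, -0.001]
force: [-0.2, 0.3, -0.3]
grip_width: 0.0196
grasp_force: 35.0
```

```bash
python3 - <<'E'
from h import *
togo(.575,-.030,.2915,2.0)
S,_=snap("side","side2");T,_=snap("top","top2")
c=np.zeros((560,790,3),np.uint8)
a=cv2.resize(S[130:310,280:440],None,fx=3,fy=3,interpolation=cv2.INTER_CUBIC); c[:540,:480]=a[:,:,::-1]
b=cv2.resize(T[140:260,270:370],None,fx=3,fy=3,interpolation=cv2.INTER_CUBIC); c[:360,485:785]=b[:,:,::-1]
cv2.imwrite("pics/crop3.png",c)
E
```

```text
t 4.62 pos [ 0.5731 -0.0289  0.3283] yaw 1.79 tool mm [ 2.   1.2 36.8] turn -0.21 F [-0.2  0.3 -0.3] w 0.0196 gf 35.0 tilt [-0.003 -0.    -1.   ]
```

View pics/crop3.png

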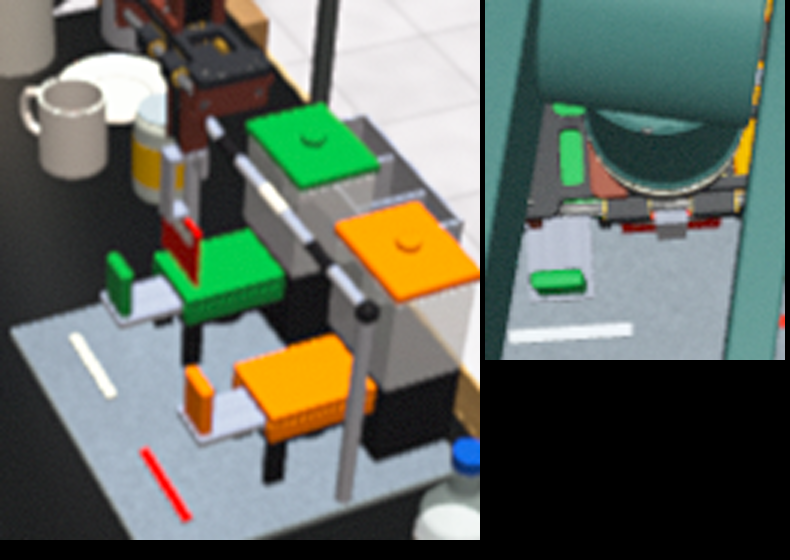

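The tag is held upright, with its plate at about side px (341,212), well in front of the rail. Next I lower it to mouth level, then move +x.

Emit:
{"op": "servo_tool", "data": {
  "commands": [
    [10,2,1.5,12,0],
    [10,0,0,12,0],
    [10,0,0,12.5,-0.2],
    [10,0,0,0,0],
    [10,0,0,0,0],
    [10,0,0,0,0]
  ]
}}

```text
clock: 5.22
ee_pos: [0.5762, -0.0307, 0.2933]
eef_rot: [-0.0, 1.0, 0.017, 0.0]
force: [0.7, -0.1, -1.9]
grip_width: 0.0201
grasp_force: 35.0
```

Emit:
{"op": "servo_tool", "data": {
  "commands": [
    [10,15,0,0,0],
    [10,15,0,0,0],
    [10,15,0,0,0],
    [10,15,0,0,0],
    [10,10,0,0,0],
    [10,8,0,0,0],
    [10,6,0,0,0],
    [10,0,0,0,0],
    [10,0,0,0,0]
  ]
}}

```text
clock: 5.97
ee_pos: [0.6599, -0.0272, 0.2931]
eef_rot: [-0.0, 1.0, 0.017, -0.0]
force: [-0.4, 0.9, -1.0]
grip_width: 0.0198
grasp_force: 35.0
```

```bash
python3 - <<'E'
from h import *
togo(.666,-.030,.2585,2.0)
snap("side","side3")
E
```

```text
t 5.97 pos [ 0.6599 -0.0272  0.2931] yaw 1.96 tool mm [ 6.   3.  34.6] turn -0.04 F [-0.4  0.9 -1. ] w 0.0198 gf 35.0 tilt [-0.  0. -1.]
```

Emit:
{"op": "servo_tool", "data": {
  "commands": [
    [10,3,1,0,0],
    [10,3,2,0,0],
    [10,0,0,0,0],
    [10,0,0,8,0],
    [10,0,0,8,0],
    [10,0,0,8,0],
    [10,0,0,0,0],
    [10,0,0,0,0]
  ]
}}

```text
clock: 6.68
ee_pos: [0.6654, -0.0299, 0.2679]
eef_rot: [-0.0, 1.0, 0.017, -0.001]
force: [0.3, -0.4, -0.3]
grip_width: 0.0197
grasp_force: 35.0
```

```bash
python3 - <<'E'
from h import *
togo(.666,-.030,.2585,2.0)
S,_=snap("side","side4")
a=cv2.resize(S[130:230,300:400],None,fx=5.5,fy=5.5,interpolation=cv2.INTER_CUBIC)
cv2.imwrite("pics/crop4.png",a[:,:,::-1])
E
```

```text
t 6.68 pos [ 0.6654 -0.0299  0.2679] yaw 1.96 tool mm [0.6 0.1 9.4] turn -0.04 F [ 0.3 -0.4 -0.3] w 0.0197 gf 35.0 tilt [-0.002  0.    -1.   ]
```

View pics/crop4.png

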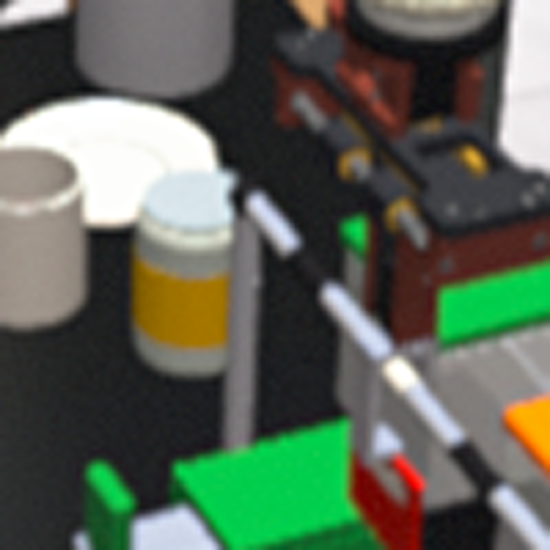

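```bash
python3 - <<'E'
from h import *
f=lambda p:((proj("side",p)-[300,130])*5.5).round(0)
for k,p in dict(mid=(.666,-.03,.24),near=(.6667,-.05,.24),legtop=(.650,-.03,.262),leglow=(.650,-.03,.20),bar=(.666,-.04,.258),prongtip=(.681,-.04,.233),tcp=(.666,-.03,.268),plate=(.666,-.065,.19),platebot=(.666,-.065,.134),tip1=(.666,-.055,.268)).items(): print(k,f(p))
E
```

```text
mid [388. 370.]
near [407. 393.]
legtop [362. 342.]
leglow [355. 441.]
bar [399. 352.]
prongtip [423. 386.]
tcp [392. 325.]
plate [412. 489.]
platebot [405. 574.]
tip1 [414. 353.]
```

The projections match the crop: the plate corner is at (415,480) and the leg at (360,340–440). So the rail sits inside the hook beneath the bar. I'll lower gently to contact.

Emit:
{"op": "servo_tool", "data": {
  "commands": [
    [10,0,0,4,0],
    [10,0,0,3,0],
    [10,0,0,1,0],
    [10,0,0,0.5,0],
    [10,0,0,0,0],
    [10,0,0,0,0]
  ]
}}

```text
clock: 7.23
ee_pos: [0.6663, -0.03, 0.2608]
eef_rot: [-0.0, 1.0, 0.017, 0.0]
force: [0.3, 0.8, -0.9]
grip_width: 0.0198
grasp_force: 35.0
```

```bash
python3 - <<'E'
from h import *
togo(.6690,-.1200,.2585,2.0)
togo(.6690,-.1200,.2585,2.0)
E
```

```text
t 7.23 pos [ 0.6663 -0.03    0.2608] yaw 1.96 tool mm [-0.4 90.   2.3] turn -0.04 F [ 0.3  0.8 -0.9] w 0.0198 gf 35.0 tilt [ 0.  0. -1.]
t 7.23 pos [ 0.6663 -0.03    0.2608] yaw 1.96 tool mm [-0.4 90.   2.3] turn -0.04 F [ 0.3  0.8 -0.9] w 0.0198 gf 35.0 tilt [ 0.  0. -1.]
```

Emit:
{"op": "servo_tool", "data": {
  "commands": [
    [10,0,0,1,0],
    [10,0,0,0,0],
    [10,0,0,0,0]
  ]
}}

```text
clock: 7.48
ee_pos: [0.6662, -0.03, 0.2597]
eef_rot: [-0.0, 1.0, 0.017, 0.0]
force: [-0.2, 0.5, -0.5]
grip_width: 0.0198
grasp_force: 35.0
```

Emit:
{"op": "servo_tool", "data": {
  "commands": [
    [10,0,0,1,0],
    [10,0,0,0,0],
    [10,0,0,0,0]
  ]
}}

```text
clock: 7.73
ee_pos: [0.6664, -0.03, 0.2589]
eef_rot: [-0.0, 1.0, 0.017, 0.0]
force: [-0.8, -0.5, 1.2]
grip_width: 0.0198
grasp_force: 35.0
```

Emit:
{"op": "servo_tool", "data": {
  "commands": [
    [10,0,0,1,0],
    [10,0,0,0,0],
    [10,0,0,0,0]
  ]
}}

```text
clock: 7.98
ee_pos: [0.6664, -0.03, 0.2588]
eef_rot: [0.0, 1.0, 0.017, 0.001]
force: [-0.9, 0.2, 5.2]
grip_width: 0.0198
grasp_force: 35.0
```

Contact is at TCP z = 0.2588, in line with the rail height. I'll ease off slightly and slide 90 mm along tool +y (world -y).

Emit:
{"op": "servo_tool", "data": {
  "commands": [
    [10,0,0,-0.6,0],
    [10,0,4,0,0],
    [10,0,7,0,0],
    [10,0,8,0,0],
    [10,0,8,0,0],
    [10,0,8,0,0],
    [10,0,8,0,0],
    [10,0,8,0,0],
    [10,0,8,0,0],
    [10,0,8,0,0]
  ]
}}

```text
clock: 8.82
ee_pos: [0.6689, -0.0975, 0.2588]
eef_rot: [-0.0, 1.0, 0.017, 0.001]
force: [0.2, 3.1, 5.6]
grip_width: 0.0198
grasp_force: 35.0
```

Emit:
{"op": "servo_tool", "data": {
  "commands": [
    [10,0,8,0,0],
    [10,0,7,0,0],
    [10,0,5,0,0],
    [10,0,3,0,0],
    [10,0,0,0,0],
    [10,0,0,0,0]
  ]
}}

```text
clock: 9.32
ee_pos: [0.6697, -0.1214, 0.2588]
eef_rot: [0.0, 1.0, 0.017, 0.001]
force: [-0.4, 0.4, 4.5]
grip_width: 0.0197
grasp_force: 35.0
```

```bash
python3 - <<'E'
from h import *
togo(.6690,-.1203,.2585,2.0)
S,_=snap("side","side5")
a=cv2.resize(S[170:290,320:440],None,fx=5,fy=5,interpolation=cv2.INTER_CUBIC)
cv2.imwrite("pics/crop5.png",a[:,:,::-1])
f=lambda p:((proj("side",p)-[320,170])*5).round(0)
for y in(-.0997,-.110,-.1197,-.1297,-.1397): print(y,f((.6655-.0346*(y+.03),y,.246)))
E
```

```text
t 9.32 pos [ 0.6697 -0.1214  0.2588] yaw 1.91 tool mm [-0.7 -1.1  0.3] turn -0.09 F [-0.4  0.4  4.5] w 0.0197 gf 35.0 tilt [ 0.001 -0.001 -1.   ]
-0.0997 [314. 200.]
-0.11 [323. 211.]
-0.1197 [332. 221.]
-0.1297 [341. 232.]
-0.1397 [350. 243.]
```

View pics/crop5.png

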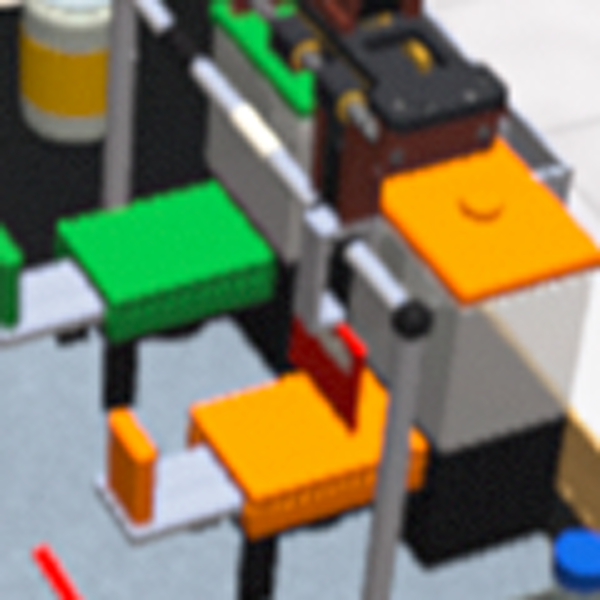

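The side crop shows the hook over the black band, whose near end shows at (348,243), symmetric about where the tag sits. I'll nudge 1 mm back, release and rise.

Emit:
{"op": "servo_tool", "data": {
  "commands": [
    [10,0,-1,-0.3,0],
    [10,0,0,0,0],
    [10,0,0,0,0],
    [23,0,0,0,0],
    [26,0,0,0,0],
    [32,0,0,0,0],
    [44,0,0,0,0],
    [44,0,0,0,0]
  ]
}}

```text
clock: 10.03
ee_pos: [0.669, -0.1187, 0.258]
eef_rot: [-0.0, 1.0, 0.017, -0.0]
force: [0.2, -0.0, 1.3]
grip_width: 0.0416
grasp_force: 0.0
```

Emit:
{"op": "servo_tool", "data": {
  "commands": [
    [44,0,0,-5,0],
    [44,0,0,-10,0],
    [44,0,0,-15,0],
    [44,0,0,-20,0],
    [70,0,0,-20,0],
    [70,-20,0,-20,0],
    [70,-36,0,0,0],
    [70,-36,0,0,0],
    [70,-30,0,0,0],
    [70,0,0,0,0]
  ]
}}

```text
clock: 10.87
ee_pos: [0.5422, -0.1227, 0.3501]
eef_rot: [0.0, 1.0, 0.017, -0.001]
force: [-0.0, 0.1, -0.3]
grip_width: 0.0696
grasp_force: 0.0
```

```bash
python3 - <<'E'
from h import *
togo(.5537,-.1237,.0965,2.0)
S,D=snap("side","side6"); T,E=snap("top","top6")
c=np.zeros((560,790,3),np.uint8)
a=cv2.resize(S[170:290,320:420],None,fx=4.5,fy=4.5,interpolation=cv2.INTER_CUBIC); c[:540,:450]=a[:,:,::-1]
b=cv2.resize(T[140:255,335:405],None,fx=4.6,fy=4.6,interpolation=cv2.INTER_CUBIC); c[:b.shape[0],455:455+b.shape[1]]=b[:,:,::-1]
cv2.imwrite("pics/crop6.png",c)
E
```

```text
t 10.87 pos [ 0.5422 -0.1227  0.3501] yaw 1.92 tool mm [ 12.    1.4 253.6] turn -0.08 F [-0.   0.1 -0.3] w 0.0696 gf 0.0 tilt [-0.002 -0.    -1.   ]
```

View pics/crop6.png

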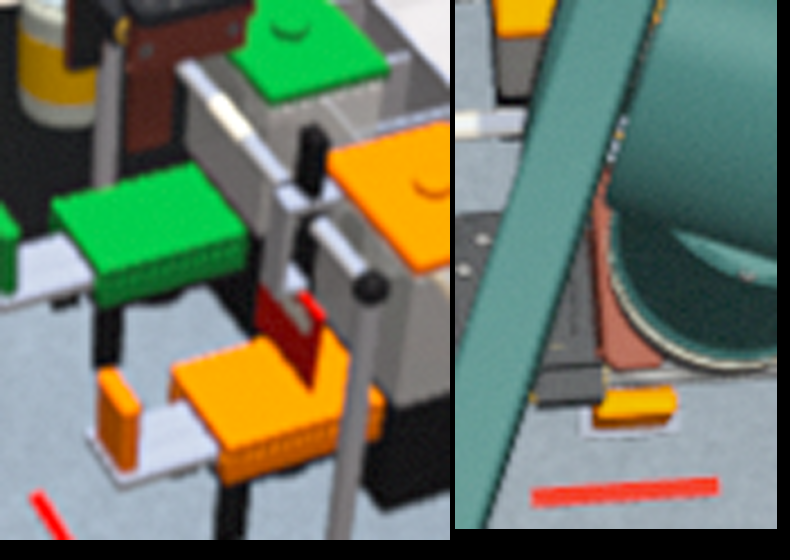

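The tag hangs on the rail (hook at about side px (384,212), tab at (389,205)), and the gates are shut. Next I check its centring and measure the handle-to-mark distance.

```bash
python3 - <<'E'
from h import *
S=np.load("pics/side6.npz");T=np.load("pics/top6.npz");T0=np.load("pics/top0.npz");S0=np.load("pics/side0.npz")
def pts(n,D,sl):
    v,u=np.mgrid[sl]; v=v.ravel();u=u.ravel(); return u,v,world(n,u,v,D["d"][v,u]),D["im"][v,u].astype(int)
u,v,w,c=pts("side",S,np.s_[190:240,370:410])
g=(w[:,2]>.262)&(w[:,2]<.30)&(abs(w[:,0]-.669)<.025); print("tab",g.sum(),w[g].mean(0).round(4),w[g].min(0).round(4),w[g].max(0).round(4))
g=(w[:,2]>.246)&(w[:,2]<.258)&(abs(w[:,0]-.669)<.03)&(c.sum(1)>350); print("bar",g.sum(),w[g].mean(0).round(4),w[g].min(0).round(4),w[g].max(0).round(4))
# band edges along the rail, side0 and top0: brightness profile sampled at 1 mm
for n,D in(("side",S0),("top",T0)):
    g=cv2.cvtColor(D["im"],cv2.COLOR_RGB2GRAY).astype(np.float32); ys=np.arange(-.19,.10,.001)
    z=.244; P=np.array([proj(n,(.6652-.0346*(y+.03),y,z)) for y in ys],np.float32)
    pr=cv2.remap(g,P[None,:,0].copy(),P[None,:,1].copy(),cv2.INTER_LINEAR)[0]
    th=110; b=pr<th; e=np.nonzero(np.diff(b.astype(int)))[0]; w=pr>215; e2=np.nonzero(np.diff(w.astype(int)))[0]
    print(n,"dark edges",ys[e].round(3),"white",ys[e2].round(3))
# handle top and mark
for n,D,n2 in(("top",T,"top6"),("top",T0,"top0"),("side",S,"side6"),("side",S0,"side0")):
    h,s,vv=cv2.split(cv2.cvtColor(D["im"],cv2.COLOR_RGB2HSV))
    v,u=np.nonzero(((h<5)|(h>174))&(s>150)&(vv>100)); w=world(n,u,v,D["d"][v,u]); g=(w[:,2]<.022)&(w[:,2]>.008)
    if g.sum(): q=w[g]; p=np.polyfit(q[:,1],q[:,0],1) ; uu,vm=u[g].mean(),v[g].mean(); print(n2,"mark",g.sum(),q.mean(0).round(4),"ray",onplane(n,uu,vm,.016).round(4),"slope",p[0].round(3),"x(-.125)",np.polyval(p,-.125).round(4), q[:,1].min().round(3),q[:,1].max().round(3))
    v,u=np.nonzero((h>=8)&(h<=24)&(s>150)&(vv>100)); w=world(n,u,v,D["d"][v,u]); g=(abs(w[:,0]-.553)<.03)&(abs(w[:,1]+.124)<.04)&(w[:,2]>.132)&(w[:,2]<.145)
    if g.sum(): q=w[g]; print(n2,"handle top",g.sum(),q.mean(0).round(4),"ray",onplane(n,u[g].mean(),v[g].mean(),.137).round(4),q.min(0).round(4),q.max(0).round(4))
E
```

```text
tab 98 [ 0.6696 -0.1273  0.2821] [ 0.6636 -0.1368  0.2623] [ 0.6792 -0.1132  0.2992]
bar 96 [ 0.6679 -0.1106  0.2498] [ 0.6524 -0.1909  0.2461] [ 0.6894 -0.0243  0.2566]
side dark edges [-0.137 -0.099  0.044  0.081] white [-0.05  -0.004]
top dark edges [-0.139 -0.101  0.041  0.079] white [-0.05  -0.009]
top6 mark 137 [ 0.5236 -0.1241  0.016 ] ray [ 0.5236 -0.1241  0.016 ] slope -0.039 x(-.125) 0.5237 -0.172 -0.077
top6 handle top 97 [ 0.5538 -0.124   0.1364] ray [ 0.5537 -0.124   0.137 ] [ 0.5464 -0.1411  0.1322] [ 0.5614 -0.1031  0.1419]
top0 mark 137 [ 0.5237 -0.1244  0.0158] ray [ 0.5236 -0.1244  0.016 ] slope -0.036 x(-.125) 0.5237 -0.173 -0.077
top0 handle top 96 [ 0.5539 -0.1224  0.1368] ray [ 0.5539 -0.1224  0.137 ] [ 0.5464 -0.141   0.1322] [ 0.561  -0.1033  0.1433]
side6 mark 81 [ 0.5241 -0.1271  0.0164] ray [ 0.5242 -0.1272  0.016 ] slope -0.028 x(-.125) 0.524 -0.176 -0.077
side6 handle top 51 [ 0.5538 -0.128   0.1363] ray [ 0.5535 -0.1288  0.137 ] [ 0.5458 -0.1462  0.1323] [ 0.5627 -0.1042  0.142 ]
side0 mark 79 [ 0.5241 -0.1257  0.0159] ray [ 0.5241 -0.1261  0.016 ] slope -0.022 x(-.125) 0.5241 -0.179 -0.076
side0 handle top 52 [ 0.5535 -0.1283  0.1363] ray [ 0.5531 -0.1291  0.137 ] [ 0.547  -0.1461  0.132 ] [ 0.562  -0.107   0.1416]
```

The band centre is at y ≈ -0.119 and the tag was released at about -0.1195, so it is centred. The handle is at (0.5538, -0.124) and the mark at x = 0.5238, so the pull is about 30 mm. Moving down to the handle.

Emit:
{"op": "servo_tool", "data": {
  "commands": [
    [70,6,0.7,20,0],
    [70,6,0.7,30,0],
    [70,0,0,30,0],
    [70,0,0,30,0],
    [70,0,0,30,0],
    [70,0,0,30,0],
    [70,0,0,20,0],
    [70,0,0,0,0],
    [70,0,0,0,0],
    [70,0,0,0,0]
  ]
}}

```text
clock: 11.8
ee_pos: [0.5613, -0.1245, 0.1598]
eef_rot: [0.0, 1.0, 0.017, 0.001]
force: [-0.3, -0.7, 0.7]
grip_width: 0.0698
grasp_force: 0.0
```

```bash
python3 - <<'E'
from h import *
togo(.5538,-.124,.0965,2.0)
S=np.load("pics/side6.npz"); h,s,vv=cv2.split(cv2.cvtColor(S["im"],cv2.COLOR_RGB2HSV))
v,u=np.nonzero(((h<5)|(h>174))&(s>150)&(vv>60)); w=world("side",u,v,S["d"][v,u]); g=(w[:,2]>.11)&(w[:,2]<.2)&(w[:,0]>.6); q=w[g]
print("plate",g.sum(),q.mean(0).round(4),np.percentile(q,[2,98],axis=0).round(4))
E
```

```text
t 11.8 pos [ 0.5613 -0.1245  0.1598] yaw 1.97 tool mm [-7.7 -0.8 63.3] turn -0.03 F [-0.3 -0.7  0.7] w 0.0698 gf 0.0 tilt [ 0.002 -0.001 -1.   ]
plate 144 [ 0.6667 -0.1275  0.1529] [[ 0.6623 -0.1578  0.1298]
 [ 0.6719 -0.0874  0.1856]]
```

```bash
python3 - <<'E'
from h import *
ys=np.arange(-.16,-.08,.002)
for f in("side0","side6"):
    D=np.load(f"pics/{f}.npz"); g=cv2.cvtColor(D["im"],cv2.COLOR_RGB2GRAY).astype(np.float32)
    for z,dx in((.246,0),(.240,-.006)):
        P=np.array([proj("side",(.6655+dx-.0346*(y+.03),y,z)) for y in ys],np.float32)
        pr=cv2.remap(g,P[None,:,0].copy(),P[None,:,1].copy(),cv2.INTER_LINEAR)[0]
        print(f,z,[f"{int(y*1000)}:{int(p)}" for y,p in zip(ys.round(3),pr)])
# red plate corner pixels (top near/far corners) by side view, plane x
S=np.load("pics/side6.npz"); h,s,vv=cv2.split(cv2.cvtColor(S["im"],cv2.COLOR_RGB2HSV))
m=((h<6)|(h>174))&(s>150)&(vv>60); m[:,:370]=0; m[:190]=0; v,u=np.nonzero(m); print(u.min(),u.max(),v.min(),v.max())
for y in(-.086,-.154): print(proj("side",(.669-.004,y,.184)).round(1),proj("side",(.669-.004,y,.124)).round(1))
E
```

```text
side0 0.246 ['-160:215', '-158:213', '-156:214', '-154:213', '-152:213', '-150:216', '-148:213', '-146:216', '-144:206', '-142:187', '-140:154', '-138:109', '-136:70', '-134:44', '-132:34', '-130:35', '-128:35', '-126:36', '-124:34', '-122:34', '-120:36', '-118:35', '-116:35', '-114:36', '-112:35', '-110:33', '-108:34', '-106:38', '-104:52', '-102:86', '-100:123', '-98:160', '-96:189', '-94:204', '-92:210', '-90:215', '-88:211', '-86:211', '-84:211', '-82:211']
side0 0.24 ['-160:94', '-158:89', '-156:83', '-154:72', '-152:64', '-150:59', '-148:55', '-146:56', '-144:55', '-142:50', '-140:47', '-138:38', '-136:29', '-134:38', '-132:55', '-130:70', '-128:79', '-126:88', '-124:89', '-122:91', '-120:94', '-118:95', '-116:98', '-114:100', '-112:100', '-110:98', '-108:101', '-106:96', '-104:95', '-102:97', '-100:100', '-98:108', '-96:115', '-94:117', '-92:119', '-90:116', '-88:114', '-86:109', '-84:104', '-82:104']
side6 0.246 ['-160:214', '-158:213', '-156:213', '-154:212', '-152:213', '-150:216', '-148:214', '-146:217', '-144:206', '-142:187', '-140:154', '-138:108', '-136:71', '-134:58', '-132:66', '-130:91', '-128:117', '-126:142', '-124:169', '-122:185', '-120:195', '-118:204', '-116:198', '-114:200', '-112:198', '-110:195', '-108:190', '-106:180', '-104:160', '-102:146', '-100:139', '-98:162', '-96:186', '-94:202', '-92:209', '-90:215', '-88:211', '-86:212', '-84:212', '-82:210']
side6 0.24 ['-160:94', '-158:90', '-156:84', '-154:70', '-152:61', '-150:59', '-148:54', '-146:54', '-144:55', '-142:50', '-140:44', '-138:36', '-136:28', '-134:37', '-132:53', '-130:69', '-128:84', '-126:98', '-124:114', '-122:122', '-120:141', '-118:154', '-116:159', '-114:166', '-112:167', '-110:163', '-108:160', '-106:157', '-104:150', '-102:142', '-100:135', '-98:128', '-96:121', '-94:120', '-92:121', '-90:117', '-88:114', '-86:109', '-84:104', '-82:104']
377 391 234 254
[377.8 225.2] [376.3 241.7]
[389.  240.3] [387.2 256.9]
```

The hook's near edge leaves 11 mm of black (10 mm expected), so the tag is centred to about 2 mm. Continuing to the handle.

Emit:
{"op": "servo_tool", "data": {
  "commands": [
    [70,-7,0,0,0],
    [70,0,0,0,0],
    [70,0,0,20,0],
    [70,0,0,20,0],
    [70,0,0,15,0],
    [70,0,0,8,0],
    [70,0,0,0,0],
    [70,0,0,0,0],
    [70,0,0,0,0]
  ]
}}

```text
clock: 12.55
ee_pos: [0.5533, -0.1247, 0.0968]
eef_rot: [0.0, 1.0, 0.017, 0.001]
force: [0.3, 0.0, -0.6]
grip_width: 0.0702
grasp_force: 0.0
```

```bash
python3 - <<'E'
from h import *
togo(.5538,-.124,.0965,2.0)
E
```

```text
t 12.55 pos [ 0.5533 -0.1247  0.0968] yaw 1.96 tool mm [ 0.5 -0.7  0.3] turn -0.04 F [ 0.3  0.  -0.6] w 0.0702 gf 0.0 tilt [ 0.002 -0.001 -1.   ]
```

Emit:
{"op": "servo_tool", "data": {
  "commands": [
    [30,0,0,0,0],
    [30,0,0,0,0],
    [30,0,0,0,0],
    [30,0,0,0,0],
    [30,0,0,0,0],
    [30,0,0,0,0]
  ],
  "newtons": 50
}}

```text
clock: 13.05
ee_pos: [0.5524, -0.1225, 0.0958]
eef_rot: [-0.002, 1.0, 0.017, 0.0]
force: [0.5, 7.8, 3.5]
grip_width: 0.0393
grasp_force: 50.0
```

Emit:
{"op": "servo_tool", "data": {
  "commands": [
    [30,-2,0,0,0],
    [30,-4,0,0,0],
    [30,-4,0,0,0],
    [30,-4,0,0,0],
    [30,-4,0,0,0],
    [30,-4,0,0,0],
    [30,-4,0,0,0],
    [30,-4,0,0,0],
    [30,0,0,0,0],
    [30,0,0,0,0]
  ]
}}

```text
clock: 13.88
ee_pos: [0.5241, -0.1235, 0.0958]
eef_rot: [-0.001, 1.0, 0.017, 0.002]
force: [8.1, 8.8, -1.6]
grip_width: 0.0395
grasp_force: 50.0
```

```bash
cat > m.py <<'E'
from h import *
import sys
k=sys.argv[1]; togo(.5236,-.125,.0965,2.0)
for n in("top","side"):
    im,d=snap(n,n+k); h,s,vv=cv2.split(cv2.cvtColor(im,cv2.COLOR_RGB2HSV))
    v,u=np.nonzero((h>=8)&(h<=24)&(s>150)&(vv>80)); w=world(n,u,v,d[v,u]); g=(w[:,0]<.58)&(w[:,0]>.48)&(abs(w[:,1]+.124)<.04)&(w[:,2]>.132)&(w[:,2]<.145)
    if g.sum(): q=w[g]; print(n,"handle top",g.sum(),q.mean(0).round(4),"ray",onplane(n,u[g].mean(),v[g].mean(),.137).round(4),q.min(0).round(4),q.max(0).round(4))
    v,u=np.nonzero(((h<5)|(h>174))&(s>150)&(vv>90)); w=world(n,u,v,d[v,u]); g=(w[:,2]<.022)&(w[:,2]>.008)
    if g.sum(): q=w[g]; print(n,"mark",g.sum(),q.mean(0).round(4))
S=np.load(f"pics/side{k}.npz")["im"]; cv2.imwrite(f"pics/c{k}.png",cv2.resize(S[130:310,300:440],None,fx=3.3,fy=3.3,interpolation=cv2.INTER_CUBIC)[:,:,::-1])
E
python3 m.py 7
```

```text
t 13.88 pos [ 0.5241 -0.1235  0.0958] yaw 1.9 tool mm [-0.6  1.5 -0.7] turn -0.1 F [ 8.1  8.8 -1.6] w 0.0395 gf 50.0 tilt [ 0.003  0.003 -1.   ]
side handle top 5 [ 0.5161 -0.1452  0.1377] ray [ 0.5165 -0.1445  0.137 ] [ 0.5149 -0.1491  0.1327] [ 0.5185 -0.1342  0.1445]
side mark 80 [ 0.5244 -0.1259  0.0156]
```

Emit:
{"op": "servo_tool", "data": {
  "commands": [
    [30,-1,-0.7,0,0],
    [30,-0.6,-0.6,0,0],
    [30,0,0,0,0],
    [30,0,0,0,0],
    [30,0,0,0,0]
  ]
}}

```text
clock: 14.4
ee_pos: [0.5231, -0.1235, 0.0958]
eef_rot: [-0.001, 1.0, 0.017, 0.002]
force: [7.9, 5.0, -4.4]
grip_width: 0.0398
grasp_force: 50.0
```

```bash
python3 m.py 8; python3 - <<'E'
from h import *
f=lambda p:((proj("side",p)-[300,130])*3.3).round(0)
for x in(.5168,.5238,.5308): print(x,[f((x,y,z)).tolist() for y in(-.1045,-.1445) for z in(.137,.09)])
E
```

```text
t 14.4 pos [ 0.5231 -0.1235  0.0958] yaw 1.9 tool mm [ 0.4  1.5 -0.7] turn -0.1 F [ 7.9  5.  -4.4] w 0.0398 gf 50.0 tilt [ 0.004  0.001 -1.   ]
side handle top 5 [ 0.5169 -0.142   0.1391] ray [ 0.5178 -0.14    0.137 ] [ 0.5142 -0.1509  0.134 ] [ 0.521  -0.1283  0.1447]
side mark 79 [ 0.5242 -0.126   0.0157]
0.5168 [[100.0, 413.0], [99.0, 455.0], [119.0, 445.0], [117.0, 486.0]]
0.5238 [[107.0, 411.0], [106.0, 453.0], [127.0, 443.0], [125.0, 484.0]]
0.5308 [[115.0, 409.0], [114.0, 451.0], [135.0, 440.0], [133.0, 482.0]]
```

View pics/c8.png

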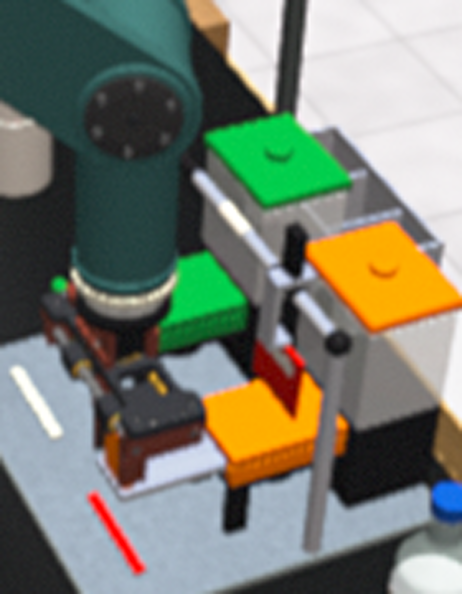

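The side view shows the handle gripped and pulled out, with its orange front at about crop (112,455) above the red strip's line. The tag still hangs in place. Checking the travel via the handle's front face and the housing.

```bash
python3 - <<'E'
from h import *
for k in("0","6","7","8"):
    D=np.load(f"pics/side{k}.npz"); h,s,vv=cv2.split(cv2.cvtColor(D["im"],cv2.COLOR_RGB2HSV))
    v,u=np.nonzero((h>=5)&(h<=24)&(s>170)&(vv>80)); w=world("side",u,v,D["d"][v,u]); w=w[(w[:,0]<.575)&(w[:,0]>.48)&(abs(w[:,1]+.124)<.03)&(w[:,2]>.092)&(w[:,2]<.13)]
    # front face = most -x cluster
    X=w[:,0]+.0346*(w[:,1]+.124); print(k,len(X),np.percentile(X,[10,25,50,75]).round(4))
    # slide's front edge: bright points at z~.08
    v,u=np.mgrid[240:310,310:400]; u=u.ravel();v=v.ravel(); w=world("side",u,v,D["d"][v,u]); X=w[:,0]+.0346*(w[:,1]+.124)
    g=(abs(w[:,2]-.083)<.005)&(abs(w[:,1]+.124)<.03)&(X>.47)&(X<.6); print("  slide",g.sum(),np.percentile(X[g],[1,3,10]).round(4) if g.sum() else "")
E
```

```text
0 81 [0.547  0.548  0.5492 0.5514]
  slide 196 [0.5437 0.5448 0.5473]
6 81 [0.547  0.5477 0.5491 0.5518]
  slide 188 [0.5439 0.5446 0.547 ]
7 38 [0.515  0.518  0.5198 0.5206]
  slide 220 [0.5159 0.5165 0.5188]
8 39 [0.5171 0.5179 0.5186 0.5193]
  slide 221 [0.5145 0.5151 0.5174]
```

The travel is 29.4 mm by both the slide and the TCP, and the target is about 30. A last small pull, then a final check and hand-in.

Emit:
{"op": "servo_tool", "data": {
  "commands": [
    [30,-0.7,-0.8,0,0],
    [30,0,0,0,0],
    [30,0,0,0,0],
    [30,0,0,0,0],
    [30,0,0,0,0],
    [30,0,0,0,0]
  ]
}}

```text
clock: 15.0
ee_pos: [0.5227, -0.1235, 0.0958]
eef_rot: [-0.0, 1.0, 0.017, 0.002]
force: [6.9, 0.7, -4.3]
grip_width: 0.04
grasp_force: 50.0
```

```bash
python3 - <<'E'
from h import *
togo(.5225,-.1235,.0958,2.0)
if sensors.observe()["grip_width"]>.037: print(manip.sign_off())
E
```

```text
t 15.0 pos [ 0.5227 -0.1235  0.0958] yaw 1.91 tool mm [-0.2  0.   0. ] turn -0.09 F [ 6.9  0.7 -4.3] w 0.04 gf 50.0 tilt [ 0.004  0.    -1.   ]
the job is handed in; nothing more can be done
None
```

I handed the job in at 15.0 s: the red tag hangs within about 2 mm of the centre of the orange dispenser's black band, and the gripper is holding the orange gate about 30 mm out, with the handle over the red mark; the green gate was left shut and the loose items untouched.

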